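# Load the indexing turntable with bisque tumblers, one click each

## Task

The indexing turntable was left part-way round: flip its pawl lever right over so that it is off the teeth, turn the wheel back (clockwise from above) by its bar knob to the home stop, and flip the pawl down again. Then load every tumbler from the ware board: stand one upright, centred on the round seat at the pointer, advance the wheel exactly one click anticlockwise by the knob, stand the next one on the seat now at the pointer, and so on, with one click after the last one too. Finish with all tumblers upright on their seats in an unbroken row, the wheel exactly as many clicks from home as there are tumblers, the pawl down, and the jar, rolling pin and brick left alone.

Things in the scene. Friction and masses are not known exactly. Their poses are not given: they have to be found in the camera images.
- stand: fixed grey foot of the indexing turntable (430 mm cross); origin on the table under the wheel's axis, z up. Its -y points from the axis to the loading pointer, its +y to the pawl. It carries the wheel: aluminium deck, 300 mm diameter, top 50 mm above the table, inside a steel flange of 360 mm diameter (top at 40 mm) with eight 10 mm teeth
- wheel (a joint): turn of the wheel, rad: 0 = home stop, grows anticlockwise from above (advance), upper stop 5.5. A click is 0.785 rad: the pawl drops behind a tooth about 0.02 rad short of each multiple of 0.785 and, while down, stops the wheel going back past there. When advancing, the teeth lift the pawl by themselves. Friction 0.06 N m: stays where left. Starts 2 to 4.5 clicks from home
- knob (a point): grip point of the wheel's bar knob, on the wheel's axis 126 mm above the table. The wooden bar is 66 mm long (along this point's x), 16 mm wide (along its y) and 34 mm tall (105 to 139 mm above the table), on a 40 mm hub; it turns with the wheel
- pawl (a joint): flip of the pawl lever, rad: 0 = pawl down between the teeth (engaged), 1.13 = flipped right over, off the teeth. Its weighted handle falls by itself to either side of the middle (about 0.53) and stays there. Under 1 N at the ball moves it; passing teeth lift it to about 0.2 for a moment
- pawl_ball (a point): centre of the 26 mm black ball on the pawl's handle (10 mm rod), 75 mm from the hinge. Hinge axis: along the stand's y, 76 mm above the table, at stand x +26, y +166 mm. Pawl down: ball leans to the stand's -x (stand x -12 mm, 141 mm up). Flipped off: leans to +x (stand x +69 mm, 138 mm up). The post outside it (stand x +26, y +200 mm, 12 mm thick) is 82 mm tall
- load (a point): the loading place: point on the deck's top, 100 mm from the axis, straight in from the fixed steel pointer (block 48 mm high just outside the flange); fixed to the stand
- ware_board: fixed pale wooden ware board, 270 x 380 x 10 mm, on which the tumblers start; origin under its centre
- glaze_jar: bystander: lidded glaze jar, 70 mm diameter, 100 mm tall; origin under its centre; leave alone
- clay_roller: bystander: wooden rolling pin in a cradle, 260 mm long, about 45 mm high; origin under its centre; leave alone
- kiln_brick: bystander: pale fire brick 110 x 220 x 60 mm; origin under its centre; leave alone
- seat0 (a point): centre of the wheel's seat 0: round mark of 70 mm diameter flat on the deck (not a recess), 100 mm from the axis, deck top; it stands at the loading place when joint wheel = 0.000. Seat 0 is at the pointer at home and has a small brass square outside it at the deck's rim
- seat1 (a point): centre of the wheel's seat 1: round mark of 70 mm diameter flat on the deck (not a recess), 100 mm from the axis, deck top; it stands at the loading place when joint wheel = 0.785. Seat 1 lies one seat (45 degrees clockwise from above) after seat 0
- seat2 (a point): centre of the wheel's seat 2: round mark of 70 mm diameter flat on the deck (not a recess), 100 mm from the axis, deck top; it stands at the loading place when joint wheel = 1.571. Seat 2 lies one seat (45 degrees clockwise from above) after seat 1
- seat3 (a point): centre of the wheel's seat 3: round mark of 70 mm diameter flat on the deck (not a recess), 100 mm from the axis, deck top; it stands at the loading place when joint wheel = 2.356. Seat 3 lies one seat (45 degrees clockwise from above) after seat 2
- seat4 (a point): centre of the wheel's seat 4: round mark of 70 mm diameter flat on the deck (not a recess), 100 mm from the axis, deck top; it stands at the loading place when joint wheel = 3.142. Seat 4 lies one seat (45 degrees clockwise from above) after seat 3
- cup1: bare terracotta (bisque) tumbler, straight cylinder 56 mm in diameter and 62 mm tall with a thick heavy foot, about 150 g; origin at the centre of its underside, z up through its mouth. All tumblers are alike; 3 to 5 are present (absent ones read None). Starts standing upright on the ware board
- cup2: bare terracotta (bisque) tumbler, straight cylinder 56 mm in diameter and 62 mm tall with a thick heavy foot, about 150 g; origin at the centre of its underside, z up through its mouth. All tumblers are alike; 3 to 5 are present (absent ones read None). Starts standing upright on the ware board
- cup3: bare terracotta (bisque) tumbler, straight cylinder 56 mm in diameter and 62 mm tall with a thick heavy foot, about 150 g; origin at the centre of its underside, z up through its mouth. All tumblers are alike; 3 to 5 are present (absent ones read None). Starts standing upright on the ware board
- cup4: bare terracotta (bisque) tumbler, straight cylinder 56 mm in diameter and 62 mm tall with a thick heavy foot, about 150 g; origin at the centre of its underside, z up through its mouth. All tumblers are alike; 3 to 5 are present (absent ones read None). Starts standing upright on the ware board
- cup5: bare terracotta (bisque) tumbler, straight cylinder 56 mm in diameter and 62 mm tall with a thick heavy foot, about 150 g; origin at the centre of its underside, z up through its mouth. All tumblers are alike; 3 to 5 are present (absent ones read None). Starts standing upright on the ware board
Mind the look-alikes: they are no part of the job. Leave any green look-alike of the cup4 alone.

How it is judged:
By the outcome, as a careful person would: the job done as asked, in the order asked, and still so for the second after the job is handed in, with the robot touching nothing.
Of cup1, cup2, cup3, cup4, cup5 only 3 to 5 are there at a start; the rules pass over those that are not, and their reading is None.
At some moment in a run one of cup1, cup2, cup3, cup4, cup5 may be knocked a few centimetres aside while the robot is not near it.
It also fails if it takes over 210 s, if anything falls off the work surface, if the arm or the gripper's body presses on something with over 40 N, if the wrist force passes 120 N, or if a joint passes its speed limit or range.

## Robot

A 7-joint arm with a two-finger parallel gripper is mounted at the origin on the work surface. World frame = base frame: x ahead of the robot, y to its left, z up, the work surface at z = 0. Lengths are in mm, angles in degrees, forces in N, time in s.
With the tool pointing down it reaches from about 350 to 900 mm from the base axis. Payload 7.2 kg.
Tool frame: the origin (TCP) lies between the finger pads; the fingertips stand 17 mm ahead of it and the grasp point (between the pads) lies 2 mm behind it; z points along the fingers, y is the line along which they close (so a half turn about z gives the same grasp; the last joint's range is limited). The gripper opens to 85 mm and grips with 20 to 120 N. Pads are 22 mm wide; open, the fingers measure 114 mm over their backs; the gripper's body (76 mm by 85 mm) begins 54 mm behind the grasp point. The pads swing forward as they close: fully open they stand 13 mm farther back than shut.
Start: joints at [-3.908, 23.554, -0.728, 91.456, 0.321, 64.991, -4.71], TCP at [625.002, -0.011, 248.297] pointing down, gripper open.
Joint ranges: [-169.25, 169.25], [-16.82, 113.86], [-84.01, 82.57], [7.8, 145.47], [-59.2, 239.2], [7.22, 106.19], [-163.78, 163.78]. Speed limits (degrees/s): [136.94, 136.94, 172.46, 172.46, 180, 180, 180].

## Interface

Orientations are given as [roll, pitch, yaw] about the fixed x, y, z axes, in that order (R = Rz(yaw) Ry(pitch) Rx(roll)).
In Python, from bench import arm gives the robot as it stands. The module is installed in compiled form; this text tells all that it offers.
- The arm moves only by the tool send_rows, never from a script. Its argument "increments" is one flat list of numbers, 4 for each row, row after row: the shift along the tool's x, y, z in mm, then the turn about the tool's z in degrees. In form: [dx, dy, dz, roll, dx, dy, dz, roll, ...]. A call has 1 to 20 rows; each row shifts and turns the commanded pose from where the row before left it, along the tool's axes as they then stand; what a row does not reach is not made up. A row lasts 1/12 s, in which the tool goes at most 41.7 mm and 7.16 degrees, less where a joint would pass 70% of its speed; a pose out of reach is approached as far as the arm can. A call with a gripper value outside its range is refused whole. "fingers" is the opening, from 0 (shut) to 1 (fully open), set as the call begins (left out, the last holds). The fingers move at their own pace and stop on an object; "newtons" is the grip in N (left out, the last holds). Time passes only in rows, so rows that do not move let the fingers close. It gives the time, the measured TCP pose, the force, the opening and the grip force at its end, in the units of the state.
- arm.observe(): the state, without advancing time (a new reading comes with each control period).
- arm.snapshot(name): name is "scene" or "side" or "wrist"; returns the picture (400x640x3 uint8, red, green, blue); there is no depth.
- arm.camera_model(name): a dict with "vertical_fov" (degrees; the focal length in pixels is half the picture's height over the tangent of half this angle, whatever the lens; pixels are square), "cx", "cy" (the principal point, pixels), "xyz" and "rotation" of the camera in the world; the wrist camera has in their place "T_tool_cam" (4x4, takes a point from camera to tool coordinates, whose origin is the TCP and whose axes are the flange's). Camera axes: x right, y down, z forward; pixel columns grow to the right and rows downward; lengths in mm; the calibration is good to about 2 mm. A picture is of the moment at which its call begins: read the wrist's pose just before it. camera_model takes no time and is no camera call.
- arm.hand_in(): hands the job in; it is judged then, once.
The state is a dict: "clock": time; "joints": joint angles; "dq": joint speeds; "effort": joint torques, N m; "position": TCP position; "tcp_rot": TCP orientation; "contact_force": force on the tool from outside, world axes, zero at the start; "wrist_torque": the same for the moment, N m; "opening": finger opening in mm; "gripper_force": force on a finger pad.
Only numpy, scipy, OpenCV 4.12 (cv2) and the standard library are available. Lean on these libraries where they do the work, as an engineer would, in place of code of your own. Each camera call takes 0.05 s, during which the arm holds its last target. There are 200 camera calls.

## Working session

There is one attempt and no reset: what is moved stays moved. The work goes in short steps, Python scripts to look and compute and a tool call to move; the robot and the scene stay as the last step left them, time stands still between calls to the robot, and variables do not carry over. Pictures are saved under pics/ and viewed, at most 14 in all, crops included, and the job is handed in when it is done.

Besides the shell and the picture viewer there is one more tool, called after ">>>" as name(argument=value, ...) on one line, values as JSON. send_rows: Moves the arm, as the interface text tells. Its arguments: {"type":"object","properties":{"increments":{"type":"array","items":{"type":"number"}},"fingers":{"type":"number"},"newtons":{"type":"number"}},"required":["increments"]}

```bash
ls; mkdir -p pics
python3 - <<'E'
from bench import arm
import cv2
print(arm.observe())
for n in ["scene","side","wrist"]:
    im=arm.snapshot(n); cv2.imwrite(f"pics/{n}0.png",im[:,:,::-1]); print(n,arm.camera_model(n))
E
```

```text
pics
{'clock': 0.0, 'joints': array([-3.90928556, 23.60068873, -0.72697426, 91.50405526,  0.31898707,
       64.99097336, -4.70986283]), 'dq': array([ 0.0170086 ,  0.01286976,  0.04073748,  0.11038684,  0.0265418 ,
        0.08678989, -0.0104826 ]), 'effort': array([-1.18789325e-03, -6.00636005e+01,  6.81361444e-01, -2.99419034e+01,
        1.37590774e-02,  1.04116063e-02,  2.51732433e-05]), 'position': array([ 6.24527137e+02, -2.55909284e-02,  2.47445824e+02]), 'tcp_rot': array([-1.79906458e+02,  5.51255294e-03,  9.00009323e+01]), 'contact_force': array([0.09489034, 0.03332827, 0.505367  ]), 'wrist_torque': array([-0.01469344,  0.00640437,  0.0226523 ]), 'gripper_force': 0.0, 'opening': 85.2085453935779}
scene {'vertical_fov': 43.71061999766396, 'cx': 319.2581857015162, 'cy': 204.71430716979194, 'xyz': array([1625.30678812,  363.35409748,  950.73985507]), 'rotation': array([-126.96443281,    0.20158032,  106.95662294])}
side {'vertical_fov': 53.05472525975557, 'cx': 323.4506570330725, 'cy': 196.27293033069066, 'xyz': array([450.50784993, 869.08829746, 900.24410364]), 'rotation': array([-132.31948474,   -0.72338782, -174.68968373])}
wrist {'vertical_fov': 64.67190870662247, 'cx': 320.0811342792704, 'cy': 207.3521064048564, 'T_tool_cam': array([[-3.53074132e-04, -9.61890815e-01, -2.73433601e-01,
         6.87503392e+01],
       [ 9.99999635e-01, -1.26795396e-04, -8.45216810e-04,
        -7.50169462e-01],
       [ 7.78336165e-04, -2.73433800e-01,  9.61890509e-01,
        -1.24446928e+02],
       [ 0.00000000e+00,  0.00000000e+00,  0.00000000e+00,
         1.00000000e+00]])}
```

View pics/scene0.png

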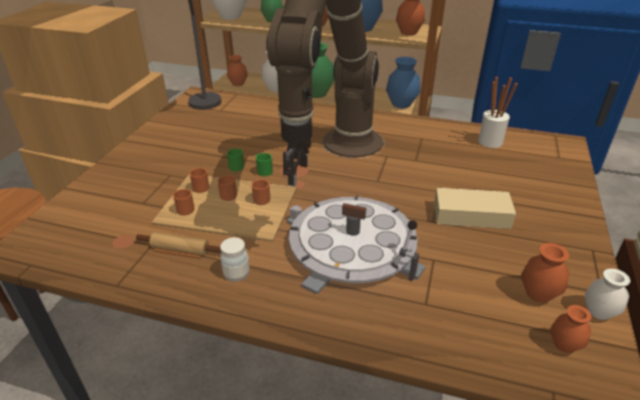

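View pics/side0.png

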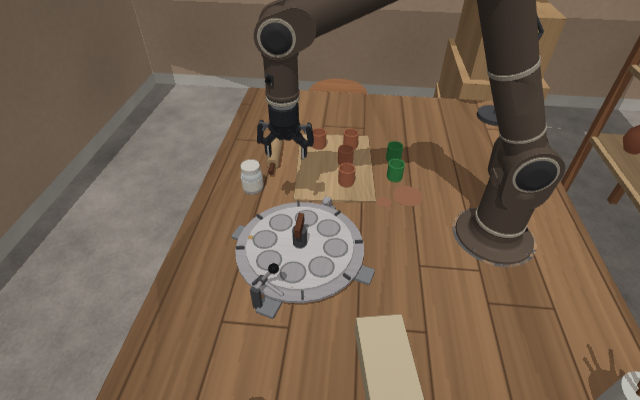

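The scene picture shows the wheel at about (353,237), four terracotta tumblers at (200,180), (184,202), (228,188) and (261,192), and green look-alikes at (235,159) and (264,164). The side picture shows the same, with the pawl ball at (274,268) and the pointer near (327,203). I'll enlarge both.

```bash
cat > h.py <<'E'
import numpy as np, cv2
from scipy.spatial.transform import Rotation as R
from bench import arm
def pose(n, st=None):
    m=arm.camera_model(n)
    f=200/np.tan(np.radians(m["vertical_fov"]/2))
    K=np.array([[f,0,m["cx"]],[0,f,m["cy"]],[0,0,1]])
    if n=="wrist":
        T=np.eye(4);T[:3,:3]=R.from_euler("xyz",st["tcp_rot"],degrees=True).as_matrix();T[:3,3]=st["position"]
        T=T@m["T_tool_cam"]; return K,T[:3,:3],T[:3,3]
    return K,R.from_euler("xyz",m["rotation"],degrees=True).as_matrix(),np.array(m["xyz"])
def ray(n,uv,st=None):
    K,Q,c=pose(n,st); d=Q@np.linalg.solve(K,[*uv,1]); return c,d/np.linalg.norm(d)
def onz(n,uv,z,st=None):
    c,d=ray(n,uv,st); return c+d*(z-c[2])/d[2]
def tri(*rays):
    A=sum(np.eye(3)-np.outer(d,d) for c,d in rays); b=sum((np.eye(3)-np.outer(d,d))@c for c,d in rays)
    p=np.linalg.solve(A,b); return p,max(np.linalg.norm((np.eye(3)-np.outer(d,d))@(p-c)) for c,d in rays)
def proj(n,P,st=None):
    K,Q,c=pose(n,st); q=(np.atleast_2d(P)-c)@Q@K.T; return q[:,:2]/q[:,2:]
def crop(im,x0,y0,x1,y1,s):
    o=cv2.resize(im[y0:y1,x0:x1],None,fx=s,fy=s,interpolation=cv2.INTER_CUBIC)
    for v in range(-(-x0//20)*20,x1,20): cv2.putText(o,str(v),(int((v-x0)*s),8),0,.3,(255,255,0),1); cv2.line(o,(int((v-x0)*s),10),(int((v-x0)*s),16),(255,255,0),1)
    for v in range(-(-y0//20)*20,y1,20): cv2.putText(o,str(v),(0,int((v-y0)*s)+3),0,.3,(255,255,0),1)
    return o
E
python3 - <<'E'
from h import *
s=cv2.imread("pics/scene0.png"); d=cv2.imread("pics/side0.png")
cv2.imwrite("pics/c1.png",crop(s,150,140,430,300,2.85)); cv2.imwrite("pics/c2.png",crop(d,225,120,425,320,3))
E
```

```text
(no output)
```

View pics/c1.png

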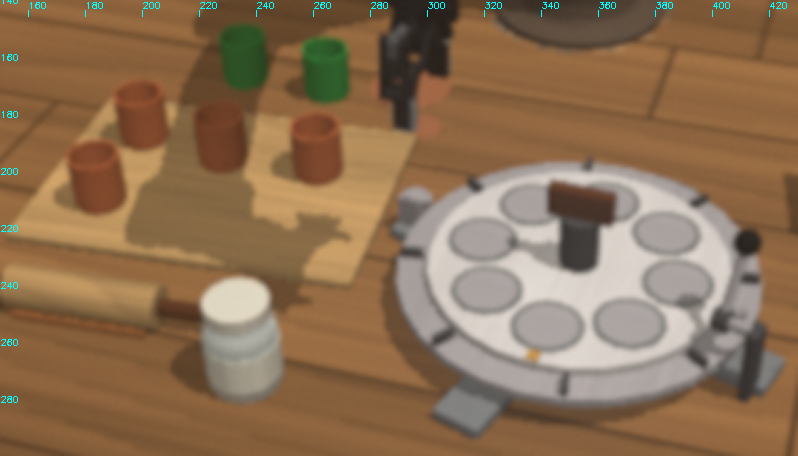

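View pics/c2.png

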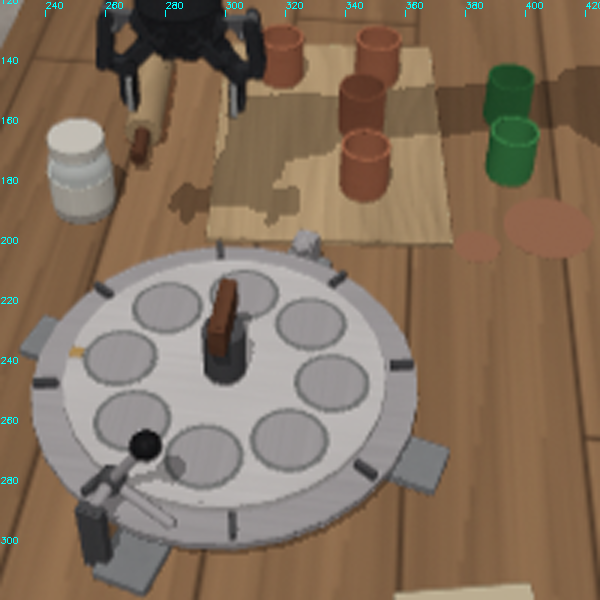

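Crop 1 shows four terracotta tumblers, which are cup1 to cup4. They sit on the pale board. The greens are off the board and are the look-alikes. The brass square at scene (337,264) and side (251,237) marks seat 0. The pointer block is at side (327,201), and the pawl is down with its ball at side (273,268) and scene (412,225). Next I fit the wheel and triangulate.

```bash
cat > fit.py <<'E'
from h import *
from scipy.optimize import least_squares
S=lambda p:np.array(p)/2.85+[150,140]
D=lambda p:np.array(p)/3+[225,120]
# seats from seat0, anticlockwise (seat index 0,-1,-2..) 
ss=S([(547,327),(629,323),(677,283),(667,234),(610,202),(532,204),(483,239),(487,290)])
dd=D([(120,357),(132,419),(204,457),(289,440),(332,383),(311,324),(246,294),(167,307)])
for a,b in zip(ss,dd):
    p,e=tri(ray("scene",a),ray("side",b)); print("seat",p.round(1),round(e,1))
w=np.ones(8); 
def res(v):
    x,y,a,z=v; t=a+np.arange(8)*np.pi/4
    P=np.c_[x+100*np.cos(t),y+100*np.sin(t),np.full(8,z)]
    r1=proj("scene",P)-ss; r2=proj("side",P)-dd; r1[4]*=.2; r2[6]*=.2
    return np.r_[r1.ravel(),r2.ravel()]
p0=tri(ray("scene",ss.mean(0)),ray("side",dd.mean(0)))[0]
f=least_squares(res,[p0[0],p0[1],0,50]); print("axis,seat0 ang,z",f.x[:2],np.degrees(f.x[2]),f.x[3],"rms",np.sqrt((f.fun**2).mean()))
for n,a,b in [("ball",(748,242),(145,445)),("cupA",(140,90),(378,39)),("cupB",(95,153),(284,37)),("cupC",(220,111),(362,86)),("cupD",(316,124),(366,142)),("pointer",(414,195),(306,238)),("g1",(246,35),(511,77)),("g2",(326,48),(514,131)),("barc",(582,199),(223,310)),("jar",(237,300),(77,137))]:
    p,e=tri(ray("scene",S(a)),ray("side",D(b))); print(n,p.round(1),round(e,1), "rel",(p[:2]-f.x[:2]).round(1))
for n,a in [("postbase?",(95,560)),]: pass
print("knobend scene z139",[onz("scene",S(a),139).round(1) for a in [(549,190),(615,200)]])
print("knobend side z139",[onz("side",D(a),139).round(1) for a in [(230,282),(217,333)]])
E
python3 fit.py
```

```text
seat [673.7 132.7  48.8] 0.1
seat [647.9 205.   50.2] 0.1
seat [577.9 237.7  48.6] 0.9
seat [506.3 213.3  49.2] 0.0
seat [473.3 146.6  51.2] 0.6
seat [498.4  70.6  48.9] 0.8
seat [566.3  37.7  48.4] 0.2
seat [640.8  64.5  49.6] 0.0
axis,seat0 ang,z [573.2404197 138.2622602] -3.051112675017116 49.19803884513729 rms 0.18732976914741306
ball [611.7 300.6 141.6] 0.2 rel [ 38.4 162.4]
cupA [ 454.2 -399.4   72.6] 2.0 rel [-119.1 -537.6]
cupB [ 571.4 -392.2   69.4] 0.1 rel [  -1.9 -530.5]
cupC [ 468.9 -293.7   74.6] 1.5 rel [-104.4 -432. ]
cupD [ 459.5 -184.8   74.6] 0.5 rel [-113.8 -323.1]
pointer [514.2 -53.7  45.6] 0.1 rel [ -59.1 -191.9]
g1 [ 291.7 -345.6   62.8] 0.4 rel [-281.5 -483.9]
g2 [ 292.  -241.2   62. ] 0.5 rel [-281.2 -379.4]
barc [573.6 138.  127.6] 1.1 rel [ 0.3 -0.2]
jar [ 770.2 -132.1   96.7] 0.0 rel [ 197.  -270.4]
knobend scene z139 [array([584.7, 108.9, 139. ]), array([581.9, 172. , 139. ])]
knobend side z139 [array([570. , 112.4, 139. ]), array([572.9, 175. , 139. ])]
```

```bash
cat >> h.py <<'E'
AX=np.array([573.2,138.3]); YAW=-17.2
_c,_s=np.cos(np.radians(YAW)),np.sin(np.radians(YAW)); RS=np.array([[_c,-_s],[_s,_c]])
def st2w(p): return AX+RS@np.array(p)
def w2st(p): return RS.T@(np.array(p)[:2]-AX)
def where():
    o=arm.observe(); print("t",round(o["clock"],2),"stand",w2st(o["position"]).round(1),"z",o["position"][2].round(1),"world",o["position"].round(1),"rot",o["tcp_rot"].round(1),"F",o["contact_force"].round(1),"open",round(o["opening"],1),"q",o["joints"].round(0)); return o
E
python3 - <<'E'
from h import *
where()
print("start cmd",w2st([625,0]))
for n,p in dict(ball=(611.7,300.6),A=(454.2,-399.4),B=(571.4,-392.2),C=(468.9,-293.7),D=(459.5,-184.8),ptr=(514.2,-53.7),jar=(770,-132)).items(): print(n,w2st(p).round(1))
E
```

```text
t 0.15 stand [  90.1 -116.9] z 247.7 world [624.7  -0.  247.7] rot [-179.9    0.    90. ] F [ 0.1  0.2 -0.5] open 85.5 q [-4. 24. -1. 91.  0. 65. -5.]
start cmd [  90.37984248 -116.79732049]
ball [-11.2 166.4]
A [  45.3 -548.8]
B [ 155.2 -507.3]
C [  28.1 -443.5]
D [ -13.1 -342.3]
ptr [   0.4 -200.9]
jar [ 267.9 -200. ]
```

>>> send_rows(increments=[0,0,0,3,0,0,0,6.7,0,0,0,6.7,0,0,0,6.7,0,0,0,6.7,0,0,0,6.7,0,0,0,6.7,0,0,0,6.7,0,0,0,6.7,0,0,0,6.7,0,0,0,6.7,0,0,0,6.7,0,0,0,6.7,0,0,0,6.7,0,0,0,6.7,0,0,0,6.7,0,0,0,3.7,0,0,0,0], fingers=0, newtons=20)

```text
clock: 1.65
position: [624.8, 0.2, 247.9]
tcp_rot: [180.0, 0.0, -17.4]
contact_force: [0.5, 1.3, -0.7]
opening: -0.1
gripper_force: 0.0
```

>>> send_rows(increments=[-15,-28.3,0,0,-15,-28.3,0,0,-15,-28.3,0,0,-15,-28.3,0,0,-15,-28.3,0,0,-15,-28.3,0,0,-15,-28.3,0,0,-15,-28.3,0,0,-15,-28.3,0,0,-15,-28.3,0,0,0,0,20,0,0,0,30,0,0,0,30,0,0,0,22,0,0,0,0,0])

```text
clock: 2.9
position: [562.5, 313.4, 141.1]
tcp_rot: [179.6, 0.3, -17.0]
contact_force: [-0.8, 0.1, 0.1]
opening: 0.0
gripper_force: 0.0
```

```bash
python3 -c "
from h import *
where()"
```

```text
t 2.9 stand [-62.  164.1] z 141.1 world [562.5 313.4 141.1] rot [179.6   0.3 -17. ] F [-0.8  0.1  0.1] open 0.0 q [ -44.   32.   15.   95.  -10.   55. -132.]
```

>>> send_rows(increments=[8,0,0,0,12,0,0,0,12,0,0,0,12,0,0,0,12,0,0,0,12,0,0,0,12,0,0,0,12,0,0,0,12,0,0,0,8,0,0,0,0,0,0,0,0,0,0,0])

```text
clock: 3.9
position: [666.6, 284.1, 145.4]
tcp_rot: [179.9, 0.8, -17.0]
contact_force: [-22.0, 2.9, 8.2]
opening: 0.1
gripper_force: 11.2
```

```bash
python3 -c "
from h import *
where()
a=crop(cv2.cvtColor(arm.snapshot('scene'),4),340,160,450,300,3.5);b=crop(cv2.cvtColor(arm.snapshot('side'),4),225,180,345,320,3.5)
cv2.imwrite('pics/p1.png',np.hstack([a,b]))"
```

```text
t 3.9 stand [ 46.1 166.9] z 145.4 world [666.6 284.1 145.4] rot [179.9   0.8 -17. ] F [-22.    2.9   8.2] open 0.1 q [ -36.   39.   15.   82.  -11.   61. -125.]
```

View pics/p1.png

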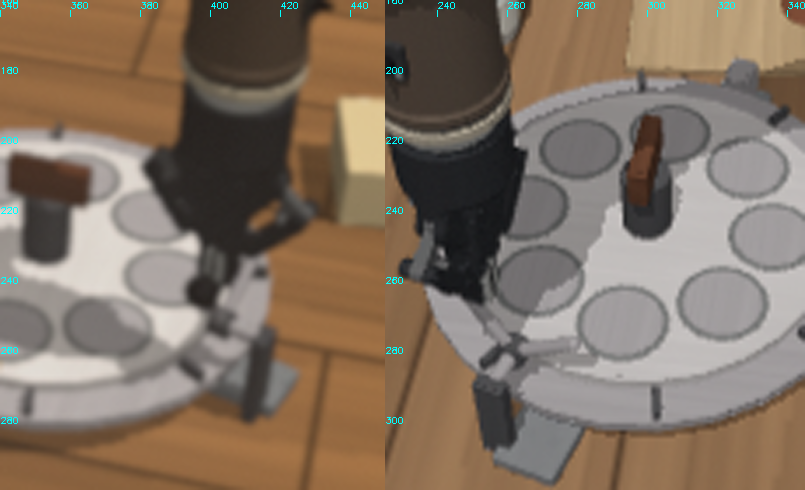

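The ball now leans to the far side (scene (397,253)) and the lever is at its stop, so the pawl is flipped off. I back off and go to the knob.

>>> send_rows(increments=[-15,0,0,0,-15,0,0,0,0,0,-24,0,0,0,-30,0,-2.4,16.2,0,0,-4,30,0,0,-4,30,0,0,-4,30,0,0,-4,30,0,0,-4,30,0,0,0,0,0,0], fingers=0.5)

```text
clock: 4.92
position: [572.9, 130.4, 201.5]
tcp_rot: [179.9, -0.1, -17.7]
contact_force: [0.0, 0.2, 1.4]
opening: 42.8
gripper_force: 0.0
```

>>> send_rows(increments=[0,0,0,-6.2,0,0,0,-7,0,0,0,-7,0,0,0,-7,0,0,0,-7,0,0,0,-7,0,0,0,-7,0,0,0,-7,0,0,0,-7,0,0,0,-7,0,0,0,-7,0,0,0,-7,0,0,0,-7,0,0,0,-7,0,0,0,-7,0,0,0,0,0,0,0,0])

```text
clock: 6.33
position: [574.2, 137.5, 200.7]
tcp_rot: [180.0, -0.0, 86.7]
contact_force: [1.2, -0.9, -0.8]
opening: 42.5
gripper_force: 0.0
```

```bash
python3 -c "
from h import *
o=where()
im=arm.snapshot('wrist');cv2.imwrite('pics/w1.png',im[:,:,::-1])
a=crop(cv2.cvtColor(im,4),0,0,640,400,.62);b=crop(cv2.cvtColor(arm.snapshot('side'),4),225,180,345,320,2.8)
o2=np.zeros((640,800,3),np.uint8)[:400]
o2[:248,:397]=a; o2[:392,400:736]=b
cv2.imwrite('pics/p2.png',o2)"
```

```text
t 6.33 stand [ 1.2 -0.5] z 200.7 world [574.2 137.5 200.7] rot [180.   -0.   86.7] F [ 1.2 -0.9 -0.8] open 42.5 q [-15.  23.  -4.  99.   2.  58. -23.]
```

View pics/p2.png

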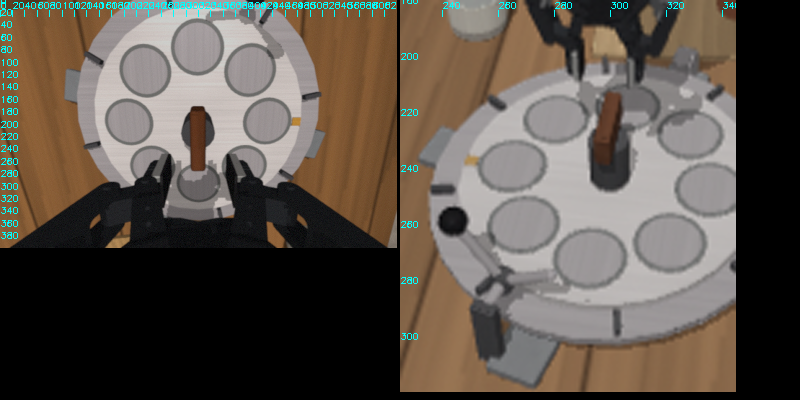

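The pawl lever is over (ball at side (244,258)), and the bar lies squarely between the fingers (wrist image u≈318). Descend and grip.

>>> send_rows(increments=[0,0,13,0,0,0,20,0,0,0,20,0,0,0,15,0,0,0,5,0,0,0,0,0,0,0,0,0])

```text
clock: 7.02
position: [573.5, 138.4, 127.8]
tcp_rot: [180.0, -0.0, 86.9]
contact_force: [-0.3, 0.5, 0.6]
opening: 42.5
gripper_force: 0.0
```

>>> send_rows(increments=[0,0,0,0,0,0,0,0,0,0,0,0,0,0,0,0,0,0,0,0,0,0,0,0], fingers=0, newtons=30)

```text
clock: 7.52
position: [573.6, 138.5, 128.5]
tcp_rot: [179.9, -0.0, 87.0]
contact_force: [-2.0, -0.7, 6.7]
opening: 15.5
gripper_force: 31.2
```

>>> send_rows(increments=[0,0,0,3,0,0,0,6,0,0,0,6,0,0,0,6,0,0,0,6,0,0,0,6,0,0,0,6,0,0,0,6,0,0,0,6,0,0,0,6,0,0,0,6,0,0,0,6,0,0,0,6,0,0,0,6,0,0,0,6,0,0,0,6,0,0,0,6,0,0,0,0,0,0,0,0])

```text
clock: 9.1
position: [573.7, 138.6, 128.5]
tcp_rot: [-179.9, -0.1, -12.0]
contact_force: [-2.3, 0.2, 6.4]
opening: 15.6
gripper_force: 31.5
```

>>> send_rows(increments=[0,0,0,2,0,0,0,2,0,0,0,2,0,0,0,0])

```text
clock: 9.43
position: [573.7, 138.6, 128.5]
tcp_rot: [-179.9, -0.1, -18.0]
contact_force: [-1.4, -0.4, 6.9]
opening: 15.6
gripper_force: 34.1
```

```bash
python3 -c "
from h import *
o=where();print(o['wrist_torque'])"
```

```text
t 9.43 stand [0.4 0.4] z 128.5 world [573.7 138.6 128.5] rot [-1.799e+02 -1.000e-01 -1.800e+01] F [-1.4 -0.4  6.9] open 15.6 q [ -34.   28.   21.  105.  -13.   49. -114.]
[-0.25035066  0.39050276  0.77889432]
```

Torque of 0.8 N m shows the home stop is reached. Release, go round, and flip the pawl down.

>>> send_rows(increments=[0,0,0,-0.8,0,0,0,0,0,0,0,0], fingers=0.5)

```text
clock: 9.68
position: [573.2, 138.4, 127.3]
tcp_rot: [-180.0, -0.0, -17.2]
contact_force: [-0.4, -0.2, 0.1]
opening: 42.7
gripper_force: 0.0
```

>>> send_rows(increments=[0,0,-13,0,0,0,-30,0,0,0,-30,0,16,-22,0,0,24,-36,0,0,24,-36,0,0,24,-36,0,0,24,-36,0,0,0,0,0,0,0,0,0,0,0,0,20,0,0,0,20,0,0,0,14,0,0,0,0,0], fingers=0)

```text
clock: 10.85
position: [722.0, 258.2, 142.7]
tcp_rot: [179.8, 0.3, -17.3]
contact_force: [-1.4, -0.3, -1.0]
opening: 0.2
gripper_force: 0.0
```

```bash
python3 -c "
from h import *
where()"
```

```text
t 10.85 stand [106.7 158.6] z 142.7 world [722.  258.2 142.7] rot [179.8   0.3 -17.3] F [-1.4 -0.3 -1. ] open 0.2 q [ -35.   44.   21.   75.  -16.   65. -120.]
```

>>> send_rows(increments=[0,0,0,0,0,-4,0,0,-8,0,0,0,-12,0,0,0,-12,0,0,0,-12,0,0,0,-12,0,0,0,-12,0,0,0,-10,0,0,0,-8,0,0,0,0,0,0,0,0,0,0,0])

```text
clock: 11.85
position: [643.3, 289.5, 147.0]
tcp_rot: [-180.0, -0.0, -17.2]
contact_force: [0.2, -0.6, 0.4]
opening: -0.0
gripper_force: 0.0
```

```bash
python3 -c "
from h import *
where()"
```

```text
t 11.85 stand [ 22.3 165.1] z 147.0 world [643.3 289.5 147. ] rot [-180.    -0.   -17.2] F [ 0.2 -0.6  0.4] open -0.0 q [ -41.   38.   21.   86.  -15.   59. -124.]
```

>>> send_rows(increments=[0,0,-20,0,0,0,-30,0,0,0,-35,0,0,0,-35,0,2,20,0,0,3,30,0,0,3,30,0,0,3,30,0,0,3,30,0,0,3,30,0,0,3,30,0,0,3,30,0,0,3,30,0,0,3,30,0,0,3,30,0,0,3,30,0,0], fingers=1)

```text
clock: 13.18
position: [573.2, -58.1, 266.7]
tcp_rot: [180.0, -0.1, -17.3]
contact_force: [0.5, 0.3, 0.6]
opening: 85.2
gripper_force: 0.0
```

>>> send_rows(increments=[3,30,0,0,3,30,0,0,3,30,0,0,3,30,0,0,3,30,0,0,3,30,0,0,3,30,0,0,3,30,0,0,2,20,0,0,0,0,0,0,0,0,0,0,0,0,0,0])

```text
clock: 14.18
position: [521.5, -311.6, 266.2]
tcp_rot: [-180.0, -0.0, -17.2]
contact_force: [0.1, -0.4, -0.7]
opening: 85.2
gripper_force: 0.0
```

```bash
cat > see.py <<'E'
from h import *
import sys
o=where(); w=arm.snapshot('wrist')[:,:,::-1].copy(); s=arm.snapshot('scene')[:,:,::-1].copy(); d=arm.snapshot('side')[:,:,::-1].copy()
n=sys.argv[1]
for k,i in zip("wsd",(w,s,d)): cv2.imwrite(f'pics/{n}{k}.png',i)
import pickle; pickle.dump(o,open(f'pics/{n}.pkl','wb'))
E
python3 see.py v1
python3 - <<'E'
from h import *
w=cv2.imread('pics/v1w.png');s=cv2.imread('pics/v1s.png');d=cv2.imread('pics/v1d.png')
o=np.zeros((600,800,3),np.uint8)
o[:400,:640]=crop(w,0,0,640,400,1.0)
o[400:600,:300]=crop(s,330,180,430,300,2.0)[:200,:200].repeat(1,0) if 0 else cv2.resize(s[200:300,340:440],(300,200))
o[400:600,320:620]=cv2.resize(d[220:320,225:345],(300,200))
cv2.imwrite('pics/v1.png',o)
E
```

```text
t 14.18 stand [  83.7 -445.1] z 266.2 world [ 521.5 -311.6  266.2] rot [-180.    -0.   -17.2] F [ 0.1 -0.4 -0.7] open 85.2 q [  2.  23.  33.  94. -13.  67. -69.]
```

View pics/v1.png

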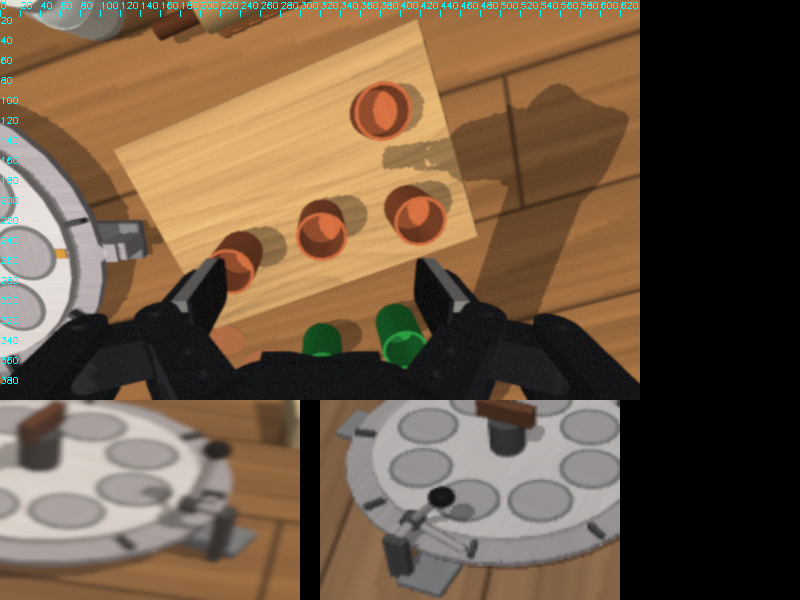

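The wrist view shows four terracotta rims at (383,111), (419,221), (322,236) and (235,262). Two green look-alikes, at (322,340) and (404,348), are off the board. Seat 0 is at the pointer, and the pawl is down. I triangulate the rims against the side and scene views.

Run:
```python
from h import *
import pickle
o=pickle.load(open('pics/v1.pkl','rb'))
S=lambda p:np.array(p)/2.85+[150,140]
D=lambda p:np.array(p)/3+[225,120]
for n,w,a,b in [("A",(419,221),(140,90),(378,39)),("B",(382.5,111),(95,153),(284,37)),("C",(322,236),(220,111),(362,86)),("D",(236,265),(316,124),(366,142))]:
    r=[ray("wrist",w,o),ray("side",D(b)),ray("scene",S(a))]
    p,e=tri(*r); q=onz("wrist",w,72,o); print(n,p.round(1),round(e,1),"stand",w2st(p).round(1),"wrist@72",w2st(q).round(1))
q=onz("wrist",(60,253),50,o);print("brass",w2st(q).round(1), "ptr",w2st(onz("wrist",(120,245),48,o)).round(1))
# colour blobs in side/scene now vs start
for n in "sd":
    for f in (f"pics/v1{n}.png",):
        pass
```

```text
A [ 454.1 -400.8   71.8] 2.2 stand [  45.6 -550.2] wrist@72 [  46.5 -550.9]
B [ 572.7 -392.    69.9] 2.0 stand [ 156.4 -506.7] wrist@72 [ 158.3 -506.2]
C [ 468.3 -296.6   72.6] 2.6 stand [  28.4 -446.4] wrist@72 [  29.6 -447.9]
D [ 459.  -191.1   69. ] 6.2 stand [ -11.7 -348.4] wrist@72 [  -4.6 -352.9]
brass [   0.2 -141.9] ptr [   9.3 -212.4]
```

>>> send_rows(increments=[-15,2,0,0,-25,0,10,0,-14.7,0,20,0,0,0,30,0,0,0,30,0,0,0,30,0,0,0,30,0,0,0,30,0,0,0,20,0,0,0,14,0,0,0,0,0,0,0,0,0])

```text
clock: 15.33
position: [468.4, -296.8, 52.0]
tcp_rot: [-180.0, 0.1, -17.1]
contact_force: [0.4, 0.3, -0.2]
opening: 85.2
gripper_force: 0.0
```

```bash
python3 -c "
from h import *
where()"
```

```text
t 15.33 stand [  28.6 -446.6] z 52.0 world [ 468.4 -296.8   52. ] rot [-1.80e+02  1.00e-01 -1.71e+01] F [ 0.4  0.3 -0.2] open 85.2 q [  8.  33.  26. 112. -22.  39. -60.]
```

>>> send_rows(increments=[0,0,0,0,0,0,0,0,0,0,0,0,0,0,0,0,0,0,0,0], fingers=0, newtons=25)

```text
clock: 15.75
position: [469.3, -297.7, 53.7]
tcp_rot: [-180.0, -0.1, -17.2]
contact_force: [-0.8, 1.6, 6.4]
opening: 55.6
gripper_force: 25.9
```

>>> send_rows(increments=[0,0,-15,0,0,0,-30,0,0,0,-33,0,0,0,-30,0,-1,-17,0,0,-2.8,-30,0,0,-2.8,-30,0,0,-2.8,-30,0,0,-2.8,-30,0,0,-2.8,-30,0,0,-2.8,-30,0,0,-2.8,-30,0,0,-2.8,-30,0,0,-2.8,-30,0,0,-2.8,-30,0,0,0,-20,0,0,0,-10,0,0,0,0,0,0,0,0,0,0])

```text
clock: 17.33
position: [543.0, 41.7, 160.4]
tcp_rot: [180.0, -0.0, -17.2]
contact_force: [-0.9, -0.5, -1.7]
opening: 55.3
gripper_force: 27.6
```

>>> send_rows(increments=[0,0,20,0,0,0,25,0,0,0,12,0,0,0,5,0,0,0,0,0,0,0,0,0])

```text
clock: 17.83
position: [543.6, 41.5, 98.8]
tcp_rot: [180.0, -0.0, -17.3]
contact_force: [0.7, -0.5, -1.8]
opening: 55.2
gripper_force: 27.6
```

```bash
python3 -c "
from h import *
where()"; python3 see.py v2
```

```text
t 17.83 stand [   0.3 -101.2] z 98.8 world [543.6  41.5  98.8] rot [180.   -0.  -17.3] F [ 0.7 -0.5 -1.8] open 55.2 q [ -29.   28.   25.  112.  -17.   44. -101.]
t 17.83 stand [   0.3 -101.2] z 98.8 world [543.6  41.5  98.8] rot [180.   -0.  -17.3] F [ 0.7 -0.5 -1.8] open 55.2 q [ -29.   28.   25.  112.  -17.   44. -101.]
```

>>> send_rows(increments=[-0.3,-1,2.5,0,0,0,2,0,0,0,0,0,0,0,0,0])

```text
clock: 18.32
position: [543.3, 43.7, 93.8]
tcp_rot: [-180.0, -0.0, -17.2]
contact_force: [-0.0, 0.7, -1.8]
opening: 55.1
gripper_force: 27.7
```

>>> send_rows(increments=[0,0,0.7,0,0,0,0,0])

```text
clock: 18.48
position: [543.8, 43.6, 93.7]
tcp_rot: [-180.0, -0.1, -17.2]
contact_force: [-0.2, -1.1, 4.7]
opening: 55.2
gripper_force: 27.9
```

>>> send_rows(increments=[0,0,0,0,0,0,0,0,0,0,0,0,0,0,-5,0,0,0,-30,0,0,0,-36,0,0,0,-36,0,0,-20,0,0,0,-30,0,0,0,-30,0,0,0,-20,0,0,0,0,0,0,0,0,0,0], fingers=1)

```text
clock: 19.57
position: [572.7, 140.3, 200.0]
tcp_rot: [180.0, 0.0, -17.1]
contact_force: [-1.1, -0.9, -0.3]
opening: 85.6
gripper_force: 0.0
```

```bash
python3 see.py v3
python3 - <<'E'
from h import *
w=cv2.imread('pics/v3w.png');s=cv2.imread('pics/v3s.png');d=cv2.imread('pics/v3d.png')
o=np.zeros((600,800,3),np.uint8)
o[:400,:640]=crop(w,0,0,640,400,1.0)
o[400:600,:400]=cv2.resize(s[180:280,280:480],(400,200))
o[400:600,400:]=cv2.resize(d[170:270,240:440],(400,200))
cv2.imwrite('pics/v3.png',o)
E
```

```text
t 19.57 stand [-1.   1.7] z 200.0 world [572.7 140.3 200. ] rot [180.    0.  -17.1] F [-1.1 -0.9 -0.3] open 85.6 q [ -38.   24.   27.  101.  -12.   58. -114.]
```

View pics/v3.png

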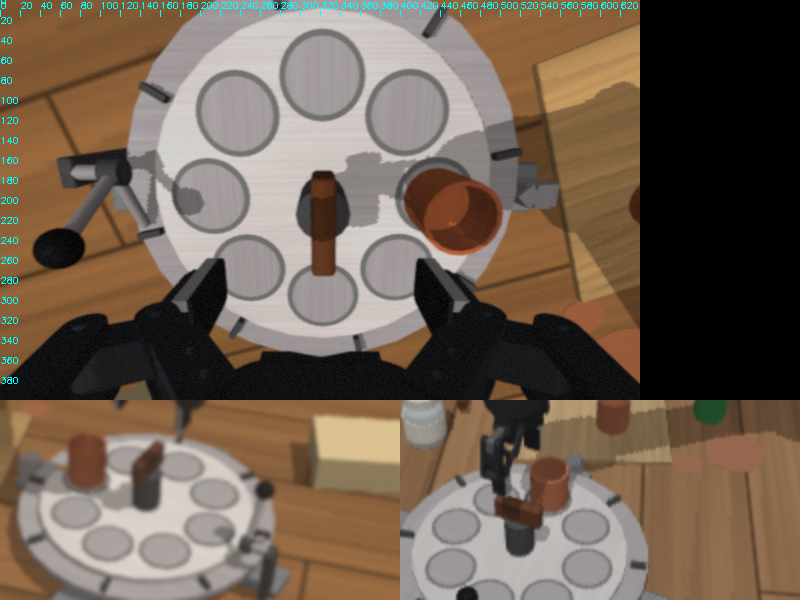

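Cup 1 stands upright on the seat at the pointer (rim at wrist (463,216)). I check its centring.

Run:
```python
from h import *
import pickle
o=pickle.load(open('pics/v3.pkl','rb'))
print("rim",w2st(onz("wrist",(463,217),112,o)).round(1))
for n,p,z in [("seat opp",(211,196),50),("seat +x",(322,75),50),("barmid",(323,223),139),("seat45",(407,111),50),("seat-x",(322,294),50),("seat-45",(399,266.5),50)]: print(n,w2st(onz("wrist",p,z,o)).round(1))
```

```text
rim [  0.2 -99.9]
seat opp [-0.1 98.3]
seat +x [100.5  -0.5]
barmid [ 4.8 -0.9]
seat45 [ 72.9 -71.3]
seat-x [-98.7  -1.2]
seat-45 [-69.  -74.6]
```

>>> send_rows(increments=[0.6,1,10,0,0,0,25,0,0,0,25,0,0,0,12.5,0,0,0,0,0,0,0,0,0], fingers=0.5)

```text
clock: 20.22
position: [573.0, 137.2, 127.3]
tcp_rot: [179.9, 0.0, -17.3]
contact_force: [0.6, -0.8, -0.9]
opening: 42.8
gripper_force: 0.0
```

>>> send_rows(increments=[0,0,0,0,0,0,0,0,0,0,0,0,0,0,0,0,0,0,0,0], fingers=0, newtons=30)

```text
clock: 20.63
position: [574.0, 138.4, 128.9]
tcp_rot: [-179.9, -0.1, -17.2]
contact_force: [-0.5, 1.0, 7.2]
opening: 15.1
gripper_force: 34.8
```

```bash
python3 -c "
from h import *
where()"
```

```text
t 20.63 stand [0.7 0.4] z 128.9 world [574.  138.4 128.9] rot [-1.799e+02 -1.000e-01 -1.720e+01] F [-0.5  1.   7.2] open 15.1 q [ -37.   29.   25.  105.  -15.   50. -112.]
```

>>> send_rows(increments=[0,0,0,-2,0,0,0,-4,0,0,0,-4.5,0,0,0,-4.5,0,0,0,-4.5,0,0,0,-4.5,0,0,0,-4.5,0,0,0,-4.5,0,0,0,-4.5,0,0,0,-4,0,0,0,-3,0,0,0,-1.2,0,0,0,0,0,0,0,0])

```text
clock: 21.8
position: [574.0, 138.8, 128.9]
tcp_rot: [-180.0, -0.2, 28.5]
contact_force: [0.3, 2.0, 6.1]
opening: 15.5
gripper_force: 34.9
```

```bash
python3 -c "
from h import *
print(where()['wrist_torque'])"
```

```text
t 21.8 stand [0.6 0.7] z 128.9 world [574.  138.8 128.9] rot [-180.    -0.2   28.5] F [0.3 2.  6.1] open 15.5 q [-28.  28.  13. 104.  -8.  49. -72.]
[0.3373261  0.08979787 0.01041517]
```

>>> send_rows(increments=[0,0,0,0,0,0,0,0,0,0,0,0,0,0,-15,0,0,0,-27,0,0,0,-30,0,0,0,0,3.7,0,0,0,6,0,0,0,6,0,0,0,6,0,0,0,6,0,0,0,6,0,0,0,6,0,0,0,6,0,0,0,0], fingers=0.6)

```text
clock: 23.05
position: [572.9, 137.9, 199.3]
tcp_rot: [180.0, 0.0, -17.5]
contact_force: [0.7, -0.0, -0.5]
opening: 51.3
gripper_force: 0.0
```

>>> send_rows(increments=[2,15,-5,0,5,28,-5,0,5,28,-5,0,5,29,-5,0,5,30,-5,0,5,30,-5,0,5,30,-5,0,5,30,-5,0,5,30,-5,0,5,30,-5,0,5,30,-5,0,5,30,-5,0,5,30,-5,0,5,20,0,0,3,10,0,0,0,0,0,0,0,0,0,0,0,0,0,0], fingers=1)

```text
clock: 24.55
position: [522.0, -263.1, 264.2]
tcp_rot: [-179.9, 0.1, -17.0]
contact_force: [-0.2, -0.2, -0.4]
opening: 85.4
gripper_force: 0.0
```

```bash
python3 see.py v4
python3 - <<'E'
from h import *
w=cv2.imread('pics/v4w.png');s=cv2.imread('pics/v4s.png');d=cv2.imread('pics/v4d.png')
o=np.zeros((600,800,3),np.uint8)
o[:400,:640]=crop(w,0,0,640,400,1.0)
o[400:600,:400]=cv2.resize(s[180:280,280:480],(400,200))
o[400:600,400:]=cv2.resize(d[190:290,220:420],(400,200))
cv2.imwrite('pics/v4.png',o)
E
```

```text
t 24.55 stand [  69.8 -398.6] z 264.2 world [ 522.  -263.1  264.2] rot [-1.799e+02  1.000e-01 -1.700e+01] F [-0.2 -0.2 -0.4] open 85.4 q [ -3.  21.  33.  98. -12.  65. -73.]
```

View pics/v4.png

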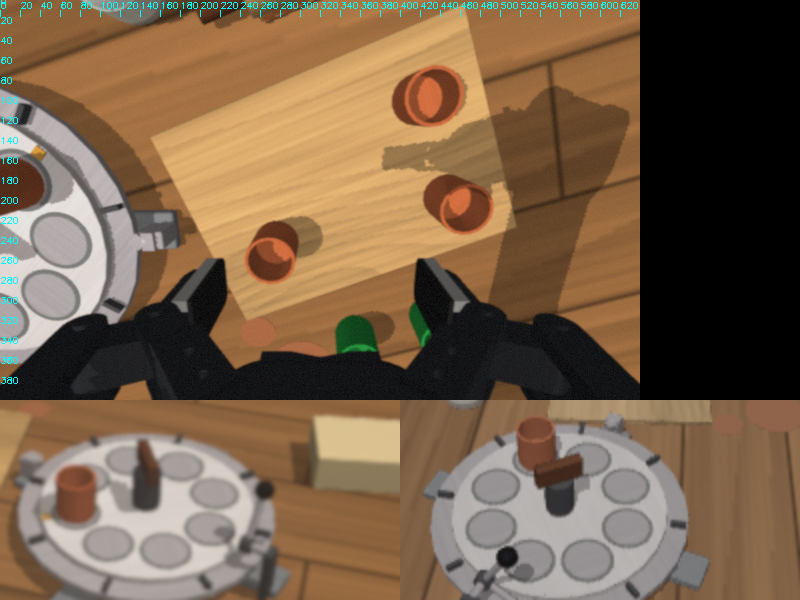

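The wheel is one click on, with the brass at wrist (38,153) clear of the pointer. The board rims are at (271,260), (466,208) and (435,97).

```bash
cat > blobs.py <<'E'
from h import *
import sys,pickle
n=sys.argv[1]
w=cv2.imread(f'pics/{n}w.png');o=pickle.load(open(f'pics/{n}.pkl','rb'))
for k,cam in (("w","wrist"),("s","scene"),("d","side")):
    im=cv2.imread(f'pics/{n}{k}.png'); hsv=cv2.cvtColor(im,cv2.COLOR_BGR2HSV)
    m=(((hsv[...,0]<11)|(hsv[...,0]>175))&(hsv[...,1]>140)&(hsv[...,2]>60)).astype(np.uint8)
    m=cv2.morphologyEx(m,cv2.MORPH_OPEN,np.ones((3,3)))
    _,_,st,c=cv2.connectedComponentsWithStats(m)
    for i in range(1,len(c)):
        if st[i,4]>(600 if k=="w" else 120):
            z=72 if k=="w" else 41
            print(cam,c[i].round(0),"box",st[i,:4],"area",st[i,4],"stand@%d"%z,w2st(onz(cam,c[i],z,o)).round(0))
E
python3 - <<'E'
from h import *
import pickle
o=pickle.load(open('pics/v4.pkl','rb'))
for n,p in [("D",(271,260)),("A",(466,208)),("B",(435,97))]: print(n,w2st(onz("wrist",p,72,o)).round(1))
E
python3 blobs.py v4
```

```text
D [ -11.9 -345.7]
A [  47.8 -551.4]
B [ 157.2 -508. ]
wrist [428.  96.] box [394  66  69  60] area 3124 stand@72 [ 158. -502.]
wrist [ 17. 186.] box [  0 159  43  53] area 1307 stand@72 [ 70. -89.]
wrist [459. 204.] box [425 176  67  58] area 2695 stand@72 [  52. -543.]
wrist [272. 253.] box [246 222  51  61] area 2185 stand@72 [  -4. -347.]
scene [314.  11.] box [302   0  26  26] area 551 stand@41 [-1712. -1313.]
scene [410.  16.] box [397   0  28  34] area 734 stand@41 [-1952.  -769.]
scene [236.  70.] box [228  56  18  29] area 377 stand@41 [ -718. -1076.]
scene [199. 180.] box [191 169  16  22] area 269 stand@41 [  45. -557.]
scene [260. 192.] box [253 181  15  23] area 268 stand@41 [ -13. -347.]
scene [183. 201.] box [175 190  17  24] area 326 stand@41 [ 158. -511.]
scene [318. 226.] box [309 214  18  26] area 401 stand@41 [  28. -101.]
scene [546. 273.] box [522 243  47  59] area 1976 stand@41 [-145.  491.]
scene [572. 329.] box [551 305  40  47] area 1367 stand@41 [  9. 585.]
side [632. 140.] box [623 126  17  28] area 377 stand@41 [-946. -977.]
side [318. 138.] box [312 129  14  20] area 250 stand@41 [ 160. -507.]
side [350. 138.] box [344 129  14  20] area 258 stand@41 [  49. -556.]
side [346. 175.] box [339 164  16  22] area 311 stand@41 [ -11. -346.]
side [287. 211.] box [279 199  18  26] area 396 stand@41 [  94. -109.]
```

>>> send_rows(increments=[-15,-10,0,0,-25,-17,0,0,-25,-16,5,0,-17,-10,20,0,0,0,30,0,0,0,30,0,0,0,30,0,0,0,30,0,0,0,30,0,0,0,23,0,0,0,14,0,0,0,0,0,0,0,0,0])

```text
clock: 25.78
position: [458.9, -189.4, 52.3]
tcp_rot: [180.0, 0.1, -17.1]
contact_force: [0.3, -0.4, -0.1]
opening: 85.3
gripper_force: 0.0
```

```bash
python3 -c "
from h import *
where()"
```

```text
t 25.78 stand [ -12.3 -346.8] z 52.3 world [ 458.9 -189.4   52.3] rot [ 1.80e+02  1.00e-01 -1.71e+01] F [ 0.3 -0.4 -0.1] open 85.3 q [ -3.  29.  25. 120. -21.  35. -70.]
```

>>> send_rows(increments=[0,0,0,0,0,0,0,0,0,0,0,0,0,0,0,0,0,0,0,0], fingers=0, newtons=25)

```text
clock: 26.2
position: [460.1, -189.8, 54.0]
tcp_rot: [-179.9, -0.1, -17.2]
contact_force: [-0.9, 1.3, 5.6]
opening: 55.2
gripper_force: 25.6
```

```bash
python3 -c "
from h import *
where()"
```

```text
t 26.2 stand [ -11.  -346.9] z 54.0 world [ 460.1 -189.8   54. ] rot [-1.799e+02 -1.000e-01 -1.720e+01] F [-0.9  1.3  5.6] open 55.2 q [ -3.  29.  25. 120. -21.  35. -70.]
```

>>> send_rows(increments=[0,0,-15,0,0,0,-30,0,0,0,-33,0,0,0,-30,0,1,-16,0,0,1.5,-30,0,0,2,-30,0,0,2,-30,0,0,2,-30,0,0,2,-30,0,0,2,-30,0,0,0,-25,0,0,0,-15,0,0,0,-10,0,0,0,0,0,0,0,0,0,0])

```text
clock: 27.53
position: [543.4, 40.3, 160.7]
tcp_rot: [180.0, -0.0, -17.2]
contact_force: [-0.1, -0.7, -0.8]
opening: 55.3
gripper_force: 27.7
```

>>> send_rows(increments=[0,0,20,0,0,0,25,0,0,0,12,0,0,0,5,0,0,0,0,0,0,0,0,0,0,0,0,0])

```text
clock: 28.12
position: [544.5, 40.9, 99.6]
tcp_rot: [-180.0, -0.1, -17.2]
contact_force: [0.2, 0.5, -1.3]
opening: 55.5
gripper_force: 27.6
```

```bash
python3 -c "
from h import *
where()"
```

```text
t 28.12 stand [   1.4 -101.5] z 99.6 world [544.5  40.9  99.6] rot [-1.80e+02 -1.00e-01 -1.72e+01] F [ 0.2  0.5 -1.3] open 55.5 q [ -28.   28.   25.  112.  -16.   44. -101.]
```

>>> send_rows(increments=[-0.4,-1.3,3,0,0,0,2.5,0,0,0,0,0,0,0,0,0])

```text
clock: 28.45
position: [544.8, 43.0, 94.0]
tcp_rot: [-179.9, -0.1, -17.2]
contact_force: [0.4, -0.3, 5.1]
opening: 55.6
gripper_force: 28.1
```

>>> send_rows(increments=[0,0,0.7,0,0,0,0,0])

```text
clock: 28.62
position: [545.2, 42.9, 94.0]
tcp_rot: [-179.9, -0.2, -17.2]
contact_force: [-1.4, -0.5, 12.3]
opening: 55.4
gripper_force: 28.9
```

>>> send_rows(increments=[0,0,0,0,0,0,0,0,0,0,0,0,0,0,-5,0,0,0,-30,0,0,0,-36,0,0,0,-36,0,-0.8,-20,0,0,0,-30,0,0,0,-30,0,0,0,-20,0,0,0,0,0,0,0,0,0,0,0,0,0,0], fingers=1)

```text
clock: 29.78
position: [572.3, 137.5, 199.3]
tcp_rot: [179.9, 0.0, -17.2]
contact_force: [0.7, -0.4, 1.0]
opening: 85.4
gripper_force: 0.0
```

```bash
sed -i 's/z=72 if k=="w" else 41/z=(112 if len(sys.argv)>2 else 72) if k=="w" else 41/' blobs.py; python3 see.py v5; python3 blobs.py v3 1|grep wrist;  python3 blobs.py v5 1|grep -v "scene.*-....\."
```

```text
t 29.78 stand [-0.6 -1.1] z 199.3 world [572.3 137.5 199.3] rot [179.9   0.  -17.2] F [ 0.7 -0.4  1. ] open 85.4 q [ -38.   24.   27.  101.  -12.   58. -114.]
wrist [456. 214.] box [409 170  93  85] area 4083 stand@112 [  3. -94.]
wrist [422. 113.] box [372  69  97  88] area 6242 stand@112 [ 71. -67.]
wrist [451. 211.] box [403 169  95  85] area 4612 stand@112 [  5. -94.]
scene [199. 179.] box [191 169  16  22] area 254 stand@41 [  45. -557.]
scene [183. 201.] box [175 191  17  23] area 308 stand@41 [ 158. -511.]
scene [320. 218.] box [309 197  22  44] area 714 stand@41 [  -7. -116.]
scene [546. 273.] box [522 243  46  59] area 1969 stand@41 [-144.  491.]
scene [572. 329.] box [551 305  40  47] area 1369 stand@41 [  9. 585.]
side [632. 140.] box [623 126  17  28] area 378 stand@41 [-946. -976.]
side [319. 138.] box [314 129  12  20] area 205 stand@41 [ 157. -511.]
side [350. 139.] box [344 129  14  20] area 249 stand@41 [  48. -555.]
side [314. 211.] box [305 199  18  26] area 393 stand@41 [  19. -142.]
side [285. 218.] box [279 209  16  16] area 145 stand@41 [ 88. -80.]
```

>>> send_rows(increments=[0.4,-0.7,0,-3.7,0,0,0,-6,0,0,0,-6,0,0,0,-6,0,0,0,-6,0,0,0,-6,0,0,0,-6,0,0,0,-6,0,0,10,0,0,0,25,0,0,0,25,0,0,0,11.5,0,0,0,0,0,0,0,0,0], fingers=0.5)

```text
clock: 31.1
position: [572.9, 138.5, 127.5]
tcp_rot: [180.0, 0.1, 28.4]
contact_force: [0.4, -0.0, 0.4]
opening: 42.6
gripper_force: 0.0
```

>>> send_rows(increments=[0,0,0,0,0,0,0,0,0,0,0,0,0,0,0,0,0,0,0,0], fingers=0, newtons=30)

```text
clock: 31.52
position: [574.2, 138.9, 129.3]
tcp_rot: [180.0, -0.1, 28.5]
contact_force: [-0.7, -1.5, 6.4]
opening: 15.4
gripper_force: 31.2
```

>>> send_rows(increments=[0,0,0,-2,0,0,0,-4,0,0,0,-4.5,0,0,0,-4.5,0,0,0,-4.5,0,0,0,-4.5,0,0,0,-4.5,0,0,0,-4.5,0,0,0,-4,0,0,0,-4,0,0,0,-3,0,0,0,-1,0,0,0,0,0,0,0,0])

```text
clock: 32.68
position: [573.8, 139.2, 129.3]
tcp_rot: [179.9, -0.1, 73.5]
contact_force: [-1.1, -0.0, 6.9]
opening: 15.4
gripper_force: 31.3
```

>>> send_rows(increments=[0,0,0,0,0,0,0,0,0,0,0,0,0,0,-15,0,0,0,-27,0,0,0,-30,0,0,0,0,3.7,0,0,0,6.5,0,0,0,6.5,0,0,0,6.5,0,0,0,6.5,0,0,0,6.5,0,0,0,6.5,0,0,0,6.5,0,0,0,6.5,0,0,0,6.5,0,0,0,6.5,0,0,0,6.5,0,0,0,6.5], fingers=0.5)

```text
clock: 34.27
position: [573.0, 139.1, 199.7]
tcp_rot: [180.0, 0.0, -8.5]
contact_force: [-0.4, -0.2, -0.1]
opening: 42.8
gripper_force: 0.0
```

>>> send_rows(increments=[0,0,0,6.5,0,0,0,2.5,0,0,0,0])

```text
clock: 34.52
position: [572.9, 139.3, 199.7]
tcp_rot: [180.0, 0.0, -17.3]
contact_force: [-0.9, -0.9, 0.4]
opening: 42.9
gripper_force: 0.0
```

```bash
python3 see.py v6; python3 blobs.py v6 1|grep -v "scene.*-....\."
```

```text
t 34.52 stand [-0.5  0.9] z 199.7 world [572.9 139.3 199.7] rot [180.    0.  -17.3] F [-0.9 -0.9  0.4] open 42.9 q [ -37.   24.   24.  101.  -11.   58. -115.]
wrist [321.  65.] box [278  17  87  96] area 6334 stand@112 [100.  -1.]
wrist [425. 114.] box [375  71  99  88] area 6336 stand@112 [ 70. -68.]
scene [199. 179.] box [191 169  16  22] area 252 stand@41 [  43. -559.]
scene [183. 201.] box [175 191  17  23] area 296 stand@41 [ 158. -512.]
scene [325. 234.] box [309 214  34  42] area 851 stand@41 [ 44. -63.]
scene [546. 273.] box [522 243  47  59] area 1969 stand@41 [-144.  491.]
scene [572. 329.] box [551 305  40  47] area 1370 stand@41 [  9. 585.]
side [632. 140.] box [623 126  17  28] area 377 stand@41 [-946. -977.]
side [319. 138.] box [314 129  12  20] area 206 stand@41 [ 158. -511.]
side [351. 139.] box [344 129  14  20] area 250 stand@41 [  48. -555.]
side [286. 216.] box [279 202  20  23] area 229 stand@41 [ 88. -89.]
side [267. 225.] box [258 212  19  26] area 423 stand@41 [124. -34.]
```

>>> send_rows(increments=[1,15,0,0,3,30,0,0,3,31,0,0,3,32,0,0,3,32,0,0,3,32,0,0,3,32,0,0,3,32,0,0,3,32,0,0,3,32,0,0,3,32,0,0,3,32,0,0,3,32,0,0,3,32,0,0,3,32,0,0,2,32,0,0,1,30,0,0,0,20,0,0,0,10,0,0,0,0,0,0], fingers=1)

```text
clock: 36.33
position: [451.5, -404.7, 200.0]
tcp_rot: [179.9, 0.0, -17.4]
contact_force: [0.3, -0.3, 0.6]
opening: 85.4
gripper_force: 0.0
```

>>> send_rows(increments=[0,0,0,0,0,0,0,0])

```text
clock: 36.5
position: [454.5, -400.3, 199.7]
tcp_rot: [-179.9, 0.0, -17.1]
contact_force: [0.2, 0.0, 0.3]
opening: 85.3
gripper_force: 0.0
```

```bash
python3 see.py v7; python3 blobs.py v7|grep wri
```

```text
t 36.5 stand [  45.9 -549.6] z 199.7 world [ 454.5 -400.3  199.7] rot [-179.9    0.   -17.1] F [0.2 0.  0.3] open 85.3 q [ 14.  27.  32.  99. -16.  59. -56.]
wrist [264.  57.] box [225  14  77  85] area 4848 stand@72 [ 157. -509.]
wrist [323. 199.] box [291 162  65  72] area 3468 stand@72 [  50. -553.]
```

>>> send_rows(increments=[0.7,2,15,0,0,0,30,0,0,0,30,0,0,0,30,0,0,0,28,0,0,0,15,0,0,0,0,0,0,0,0,0])

```text
clock: 37.32
position: [454.1, -403.2, 51.6]
tcp_rot: [-180.0, 0.1, -17.1]
contact_force: [-0.4, -0.4, 0.2]
opening: 85.4
gripper_force: 0.0
```

>>> send_rows(increments=[0,0,0,0,0,0,0,0,0,0,0,0,0,0,0,0,0,0,0,0], fingers=0, newtons=25)

```text
clock: 37.73
position: [454.9, -404.4, 53.6]
tcp_rot: [180.0, -0.2, -17.2]
contact_force: [-0.1, 1.7, 5.6]
opening: 55.4
gripper_force: 26.1
```

```bash
python3 -c "
from h import *
where()"
```

```text
t 37.73 stand [  47.5 -553.4] z 53.6 world [ 454.9 -404.4   53.6] rot [180.   -0.2 -17.2] F [-0.1  1.7  5.6] open 55.4 q [ 18.  37.  27. 105. -23.  43. -50.]
```

>>> send_rows(increments=[0,0,-15,0,0,0,-30,0,0,0,-33,0,0,0,-30,0,-1,-16,0,0,-3,-31,0,0,-3,-31,0,0,-3.5,-31,0,0,-3.5,-31,0,0,-3.5,-31,0,0,-3.5,-31,0,0,-3.5,-31,0,0,-3.5,-31,0,0,-3.5,-31,0,0,-3.5,-31,0,0,-3.5,-31,0,0,-3.5,-31,0,0,-3.5,-31,0,0,0,-20,0,0,0,-13,0,0])

```text
clock: 39.4
position: [544.6, 44.5, 160.5]
tcp_rot: [-179.9, -0.0, -17.0]
contact_force: [0.4, 0.5, -1.0]
opening: 55.0
gripper_force: 27.4
```

>>> send_rows(increments=[0,0,0,0,0,0,0,0,0,0,20,0,0,0,25,0,0,0,12,0,0,0,5,0,0,0,0,0,0,0,0,0,0,0,0,0])

```text
clock: 40.15
position: [544.8, 40.8, 98.9]
tcp_rot: [-180.0, -0.1, -17.2]
contact_force: [0.5, -0.7, -1.1]
opening: 55.3
gripper_force: 27.4
```

```bash
python3 -c "
from h import *
where()"
```

```text
t 40.15 stand [   1.7 -101.6] z 98.9 world [544.8  40.8  98.9] rot [-1.80e+02 -1.00e-01 -1.72e+01] F [ 0.5 -0.7 -1.1] open 55.3 q [ -29.   28.   25.  112.  -17.   44. -101.]
```

>>> send_rows(increments=[-0.8,-1.4,3,0,0,0,2,0,0,0,0,0,0,0,0,0])

```text
clock: 40.48
position: [544.6, 43.1, 93.6]
tcp_rot: [-179.9, -0.1, -17.2]
contact_force: [0.8, 0.7, 4.9]
opening: 55.2
gripper_force: 27.7
```

>>> send_rows(increments=[0,0,0.6,0,0,0,0,0])

```text
clock: 40.65
position: [545.0, 43.0, 93.6]
tcp_rot: [-179.9, -0.1, -17.2]
contact_force: [-1.0, 0.9, 10.5]
opening: 55.7
gripper_force: 28.4
```

Seated. Release, check, then the third click.

>>> send_rows(increments=[0,0,0,0,0,0,0,0,0,0,0,0,0,0,-5,0,0,0,-30,0,0,0,-36,0,0,0,-36,0,-0.8,-20,0,0,0,-30,0,0,0,-30,0,0,0,-20,0,0,0,0,0,0,0,0,0,0,0,0,0,0], fingers=1)

```text
clock: 41.82
position: [572.2, 137.5, 198.9]
tcp_rot: [179.9, 0.0, -17.2]
contact_force: [0.3, -0.1, -0.4]
opening: 85.2
gripper_force: 0.0
```

```bash
python3 see.py v8; python3 blobs.py v8 1|grep -v "scene.*-....\."; python3 -c "
from h import *
w=cv2.imread('pics/v8w.png');cv2.imwrite('pics/v8.png',crop(w,0,0,640,400,1.0))"
```

```text
t 41.82 stand [-0.7 -1. ] z 198.9 world [572.2 137.5 198.9] rot [179.9   0.  -17.2] F [ 0.3 -0.1 -0.4] open 85.2 q [ -39.   24.   27.  101.  -13.   58. -114.]
wrist [318.  64.] box [274  16  88  97] area 6319 stand@112 [99. -1.]
wrist [423. 113.] box [373  69  98  89] area 6350 stand@112 [ 71. -68.]
wrist [450. 210.] box [402 168  96  85] area 5039 stand@112 [  6. -93.]
scene [181. 202.] box [173 192  16  22] area 256 stand@41 [ 164. -516.]
scene [325. 227.] box [309 197  34  59] area 1164 stand@41 [ 20. -81.]
scene [546. 273.] box [523 243  46  59] area 1966 stand@41 [-144.  491.]
scene [572. 329.] box [552 305  39  47] area 1362 stand@41 [  8. 585.]
side [632. 140.] box [623 126  17  28] area 377 stand@41 [-946. -977.]
side [314. 211.] box [305 199  18  26] area 410 stand@41 [  20. -139.]
side [286. 218.] box [279 210  18  15] area 153 stand@41 [ 84. -80.]
side [267. 225.] box [257 212  20  27] area 415 stand@41 [124. -32.]
```

View pics/v8.png

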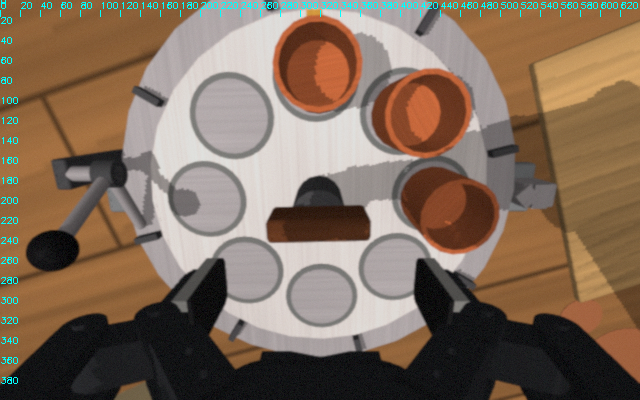

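Three tumblers stand at wrist (317,66), (428,112) and (457,212), in a row on their seats. The pawl is down (ball at (52,251)). Cup B may have shifted a little, so I will remeasure it before grasping.

>>> send_rows(increments=[0.4,-0.7,0,-3.6,0,0,0,-6.7,0,0,0,-6.7,0,0,0,-6.7,0,0,0,-6.7,0,0,0,-6.7,0,0,0,-6.7,0,0,0,-6.7,0,0,0,-6.7,0,0,0,-6.7,0,0,0,-6.7,0,0,0,-6.7,0,0,0,-6.7,0,0,0,-6.7,0,0,0,0], fingers=0.5)

```text
clock: 43.22
position: [573.2, 137.9, 199.5]
tcp_rot: [180.0, 0.0, 73.7]
contact_force: [0.5, -0.2, 0.3]
opening: 42.4
gripper_force: 0.0
```

>>> send_rows(increments=[0,0,10,0,0,0,25,0,0,0,25,0,0,0,11,0,0,0,0,0,0,0,0,0])

```text
clock: 43.72
position: [572.9, 138.9, 127.9]
tcp_rot: [-179.9, 0.1, 73.4]
contact_force: [0.3, 0.1, 0.6]
opening: 42.6
gripper_force: 0.0
```

>>> send_rows(increments=[0,0,0,0,0,0,0,0,0,0,0,0,0,0,0,0,0,0,0,0], fingers=0, newtons=30)

```text
clock: 44.13
position: [573.9, 139.4, 129.7]
tcp_rot: [179.9, -0.1, 73.5]
contact_force: [-1.0, 0.0, 6.6]
opening: 15.4
gripper_force: 30.1
```

>>> send_rows(increments=[0,0,0,-2,0,0,0,-4,0,0,0,-4.5,0,0,0,-4.5,0,0,0,-4.5,0,0,0,-4.5,0,0,0,-4.5,0,0,0,-4.5,0,0,0,-4,0,0,0,-4,0,0,0,-3,0,0,0,-1,0,0,0,0,0,0,0,0])

```text
clock: 45.3
position: [573.2, 139.3, 129.7]
tcp_rot: [179.9, -0.0, 118.5]
contact_force: [-4.5, -0.2, 8.2]
opening: 15.4
gripper_force: 30.3
```

>>> send_rows(increments=[0,0,0,0,0,0,0,0,0,0,0,0,0,0,-15,0,0,0,-27,0,0,0,-30,0,0,0,0,5.7,0,0,0,6.5,0,0,0,6.5,0,0,0,6.5,0,0,0,6.5,0,0,0,6.5,0,0,0,6.5,0,0,0,6.5,0,0,0,6.5,0,0,0,6.5,0,0,0,6.5,0,0,0,6.5,0,0,0,6.5], fingers=0.5)

```text
clock: 46.88
position: [573.2, 139.1, 200.2]
tcp_rot: [180.0, 0.0, 34.5]
contact_force: [-0.4, 0.6, 0.6]
opening: 42.8
gripper_force: 0.0
```

>>> send_rows(increments=[0,0,0,6.5,0,0,0,6.5,0,0,0,6.5,0,0,0,6.5,0,0,0,6.5,0,0,0,6.5,0,0,0,6.5,0,0,0,6.5,0,0,0,0])

```text
clock: 47.63
position: [573.1, 139.2, 200.1]
tcp_rot: [180.0, -0.0, -17.5]
contact_force: [0.5, 0.1, -0.2]
opening: 42.6
gripper_force: 0.0
```

```bash
python3 see.py v9; python3 blobs.py v9 1|grep -v "scene.*-....\."
```

```text
t 47.63 stand [-0.3  0.9] z 200.1 world [573.1 139.2 200.1] rot [180.   -0.  -17.5] F [ 0.5  0.1 -0.2] open 42.6 q [ -37.   24.   25.  101.  -11.   58. -115.]
wrist [322.  65.] box [278  17  88  96] area 6355 stand@112 [100.  -2.]
wrist [217. 114.] box [171  70  97  87] area 5991 stand@112 [71. 66.]
wrist [424. 113.] box [374  70  98  88] area 6390 stand@112 [ 71. -67.]
scene [172. 205.] box [163 193  18  24] area 312 stand@41 [ 189. -528.]
scene [325. 234.] box [309 214  33  42] area 866 stand@41 [ 45. -63.]
scene [362. 246.] box [354 232  18  28] area 452 stand@41 [28. 46.]
scene [546. 273.] box [523 243  46  59] area 1972 stand@41 [-144.  491.]
scene [572. 329.] box [551 305  40  47] area 1364 stand@41 [  9. 585.]
side [632. 140.] box [623 126  17  28] area 377 stand@41 [-946. -977.]
side [285. 215.] box [279 203  14  22] area 196 stand@41 [ 93. -89.]
side [265. 236.] box [254 212  23  48] area 782 stand@41 [107.   7.]
```

Cup B has been knocked aside, to about stand (189,-528). I go over it and look.

>>> send_rows(increments=[6,14,-5,0,12,28,-5,0,12,30,-5,0,12,30,-5,0,12,30,-5,0,12,30,-5,0,12,30,-5,0,12,30,-5,0,12,30,-5,0,12,30,-5,0,12,30,-5,0,12,30,-5,0,12,30,-5,0,12,30,0,0,12,30,0,0,12,30,0,0,12,30,0,0,9,20,0,0,6,10,0,0,0,0,0,0], fingers=1)

```text
clock: 49.45
position: [619.9, -427.5, 264.9]
tcp_rot: [179.9, 0.0, -17.4]
contact_force: [-0.7, 0.2, 0.4]
opening: 85.3
gripper_force: 0.0
```

>>> send_rows(increments=[0,0,0,0,0,0,0,0])

```text
clock: 49.62
position: [622.1, -422.0, 265.3]
tcp_rot: [-180.0, 0.0, -17.1]
contact_force: [0.0, 0.2, 0.1]
opening: 85.2
gripper_force: 0.0
```

```bash
python3 see.py v10; python3 blobs.py v10 |grep -v "scene.*-....\."; python3 -c "
from h import *
w=cv2.imread('pics/v10w.png');cv2.imwrite('pics/v10.png',crop(w,0,0,640,400,1.0))"
```

```text
t 49.62 stand [ 212.4 -520.8] z 265.3 world [ 622.1 -422.   265.3] rot [-180.     0.   -17.1] F [0.  0.2 0.1] open 85.2 q [ 14.  38.  30.  71. -19.  76. -64.]
wrist [323. 204.] box [298 175  51  58] area 2184 stand@72 [ 194. -525.]
scene [172. 204.] box [163 193  18  24] area 311 stand@41 [ 187. -531.]
scene [326. 234.] box [309 214  33  42] area 851 stand@41 [ 45. -63.]
scene [362. 246.] box [354 232  18  28] area 453 stand@41 [28. 46.]
scene [546. 273.] box [522 243  46  59] area 1971 stand@41 [-144.  491.]
scene [572. 329.] box [551 305  40  47] area 1373 stand@41 [  8. 585.]
side [313. 134.] box [306 124  14  20] area 250 stand@41 [ 193. -528.]
side [632. 140.] box [623 126  17  28] area 378 stand@41 [-946. -976.]
side [287. 211.] box [279 199  18  26] area 376 stand@41 [  96. -110.]
side [265. 235.] box [254 211  23  49] area 824 stand@41 [108.   5.]
```

View pics/v10.png

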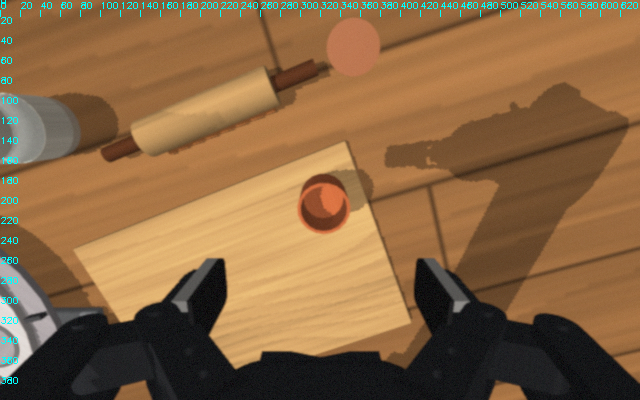

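Cup B is upright near the board's corner, rim centre at wrist (323,208). The rolling pin is clear of it.

Run:
```python
from h import *
import pickle
o=pickle.load(open('pics/v10.pkl','rb'))
for p in [(323,207.5),(323,208.5)]: print(w2st(onz("wrist",p,72,o)).round(1))
print(w2st(onz("side",(313,134),41)).round(1), w2st(onz("scene",(172,204.5),41)).round(1))
print(tri(ray("wrist",(323.5,208),o),ray("side",(313,127.5))))
```

```text
[ 190.5 -524.5]
[ 189.4 -524.5]
[ 190.8 -526.3] [ 188.8 -527.6]
(array([ 599.33029048, -419.33442666,   71.26493562]), np.float64(0.16108757802613896))
```

>>> send_rows(increments=[-10,2,0,0,-12.4,2.2,5,0,0,0,20,0,0,0,30,0,0,0,30,0,0,0,30,0,0,0,30,0,0,0,30,0,0,0,24,0,0,0,14,0,0,0,0,0,0,0,0,0])

```text
clock: 50.77
position: [599.9, -419.5, 52.6]
tcp_rot: [-180.0, 0.0, -17.2]
contact_force: [-0.7, 0.1, 1.4]
opening: 85.1
gripper_force: 0.0
```

```bash
python3 -c "
from h import *
where()"
```

```text
t 50.77 stand [ 190.5 -525. ] z 52.6 world [ 599.9 -419.5   52.6] rot [-180.     0.   -17.2] F [-0.7  0.1  1.4] open 85.1 q [ 16.  47.  26.  85. -23.  54. -59.]
```

>>> send_rows(increments=[0,0,0,0,0,0,0,0,0,0,0,0,0,0,0,0,0,0,0,0], fingers=0, newtons=25)

```text
clock: 51.18
position: [600.7, -420.5, 54.6]
tcp_rot: [180.0, -0.2, -17.2]
contact_force: [-0.5, 1.5, 6.6]
opening: 55.5
gripper_force: 26.7
```

```bash
python3 -c "
from h import *
where()"
```

```text
t 51.18 stand [ 191.5 -525.7] z 54.6 world [ 600.7 -420.5   54.6] rot [180.   -0.2 -17.2] F [-0.5  1.5  6.6] open 55.5 q [ 16.  47.  26.  85. -23.  54. -59.]
```

>>> send_rows(increments=[0,0,-15,0,0,0,-30,0,0,0,-33,0,0,0,-30,0,-9,-15,0,0,-18,-30,0,0,-20,-30,0,0,-20,-30,0,0,-20,-30,0,0,-20,-30,0,0,-20,-30,0,0,-20,-30,0,0,-20,-30,0,0,-14,-30,0,0,-8.5,-30,0,0,0,-30,0,0,0,-30,0,0,0,-25,0,0,0,-15,0,0,0,-10,0,0])

```text
clock: 52.85
position: [544.8, 44.0, 161.1]
tcp_rot: [-179.9, -0.0, -17.1]
contact_force: [0.1, 0.6, -1.6]
opening: 55.5
gripper_force: 27.1
```

>>> send_rows(increments=[0,0,0,0,0,0,0,0,0,0,20,0,0,0,25,0,0,0,12,0,0,0,4,0,0,0,0,0,0,0,0,0,0,0,0,0])

```text
clock: 53.6
position: [545.0, 41.7, 100.4]
tcp_rot: [-180.0, -0.1, -17.2]
contact_force: [0.5, -0.3, -1.7]
opening: 55.3
gripper_force: 27.1
```

```bash
python3 -c "
from h import *
where()"
```

```text
t 53.6 stand [   1.7 -100.6] z 100.4 world [545.   41.7 100.4] rot [-1.80e+02 -1.00e-01 -1.72e+01] F [ 0.5 -0.3 -1.7] open 55.3 q [ -29.   28.   25.  112.  -17.   44. -101.]
```

>>> send_rows(increments=[-0.8,-0.6,3,0,0,0,2.8,0,0,0,0,0,0,0,0,0])

```text
clock: 53.93
position: [544.8, 43.0, 94.5]
tcp_rot: [-179.9, -0.1, -17.2]
contact_force: [0.2, -0.1, 5.0]
opening: 55.5
gripper_force: 27.6
```

>>> send_rows(increments=[0,0,0.6,0,0,0,0,0])

```text
clock: 54.1
position: [545.1, 43.0, 94.4]
tcp_rot: [-179.9, -0.2, -17.2]
contact_force: [-1.1, -1.3, 11.5]
opening: 55.2
gripper_force: 28.2
```

Seated. Release, go to the axis and check before the last click.

>>> send_rows(increments=[0,0,0,0,0,0,0,0,0,0,0,0,0,0,-5,0,0,0,-30,0,0,0,-36,0,0,0,-36,0,-0.8,-20,0,0,0,-30,0,0,0,-30,0,0,0,-20,0,0,0,0,0,0,0,0,0,0,0,0,0,0], fingers=1)

```text
clock: 55.27
position: [572.3, 137.7, 199.9]
tcp_rot: [179.9, 0.0, -17.2]
contact_force: [-0.5, 0.3, 0.4]
opening: 85.4
gripper_force: 0.0
```

```bash
python3 see.py v11; python3 blobs.py v11 1|grep -v "scene.*-....\."; python3 -c "
from h import *
w=cv2.imread('pics/v11w.png');cv2.imwrite('pics/v11.png',crop(w,0,0,640,400,1.0))"
```

```text
t 55.27 stand [-0.7 -0.8] z 199.9 world [572.3 137.7 199.9] rot [179.9   0.  -17.2] F [-0.5  0.3  0.4] open 85.4 q [ -38.   24.   27.  101.  -13.   58. -114.]
wrist [319.  64.] box [275  16  88  96] area 6431 stand@112 [100.  -1.]
wrist [422. 112.] box [372  69  98  88] area 6338 stand@112 [ 71. -67.]
wrist [215. 113.] box [167  70  98  87] area 6024 stand@112 [71. 66.]
wrist [449. 211.] box [402 169  96  85] area 5175 stand@112 [  5. -92.]
scene [325. 227.] box [309 197  34  59] area 1180 stand@41 [ 19. -81.]
scene [362. 246.] box [353 232  20  28] area 463 stand@41 [28. 47.]
scene [546. 273.] box [522 243  47  59] area 1975 stand@41 [-144.  491.]
scene [572. 329.] box [551 305  40  47] area 1362 stand@41 [  8. 585.]
side [632. 140.] box [623 126  17  28] area 376 stand@41 [-946. -977.]
side [314. 211.] box [305 199  18  26] area 420 stand@41 [  19. -139.]
side [284. 218.] box [279 210  14  15] area 136 stand@41 [ 89. -79.]
side [265. 236.] box [254 212  23  48] area 768 stand@41 [107.   7.]
```

View pics/v11.png

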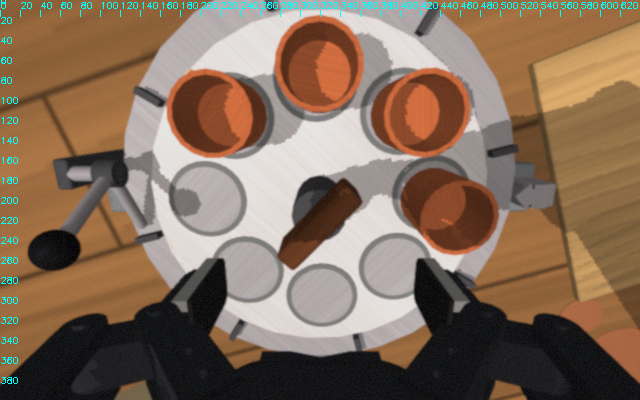

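Four tumblers stand in an unbroken row at wrist (210,113), (319,66), (425,112) and (455,212). Now the last click.

>>> send_rows(increments=[0.4,-0.7,0,-3.7,0,0,0,-6.6,0,0,0,-6.6,0,0,0,-6.6,0,0,0,-6.6,0,0,0,-6.6,0,0,0,-6.6,0,0,0,-6.6,0,0,0,-6.6,0,0,0,-6.6,0,0,0,-6.6,0,0,0,-6.6,0,0,0,-6.6,0,0,0,-6.6,0,0,0,-6.6,0,0,0,-6.6,0,0,0,-6.6,0,0,0,-6.6,0,0,0,-6.6,0,0,0,-6.6], fingers=0.5)

```text
clock: 57.08
position: [573.1, 138.0, 200.0]
tcp_rot: [-180.0, 0.0, 112.1]
contact_force: [-0.2, -0.5, -0.0]
opening: 42.3
gripper_force: 0.0
```

>>> send_rows(increments=[0,0,0,-6.6,0,0,0,0,0,0,10,0,0,0,25,0,0,0,25,0,0,0,12,0,0,0,0,0,0,0,0,0])

```text
clock: 57.75
position: [572.9, 139.0, 127.5]
tcp_rot: [-179.9, -0.0, 118.4]
contact_force: [-0.0, 0.0, 0.1]
opening: 42.7
gripper_force: 0.0
```

>>> send_rows(increments=[0,0,0,0,0,0,0,0,0,0,0,0,0,0,0,0,0,0,0,0], fingers=0, newtons=30)

```text
clock: 58.17
position: [573.3, 139.2, 129.2]
tcp_rot: [179.9, 0.0, 118.5]
contact_force: [-3.1, -1.4, 6.1]
opening: 15.5
gripper_force: 30.8
```

>>> send_rows(increments=[0,0,0,-2,0,0,0,-4,0,0,0,-4.5,0,0,0,-4.5,0,0,0,-4.5,0,0,0,-4.5,0,0,0,-4.5,0,0,0,-4.5,0,0,0,-4,0,0,0,-4,0,0,0,-3,0,0,0,-1,0,0,0,0,0,0,0,0])

```text
clock: 59.33
position: [573.0, 138.8, 129.3]
tcp_rot: [-180.0, 0.0, 163.5]
contact_force: [-4.8, -3.1, 8.0]
opening: 15.3
gripper_force: 30.9
```

>>> send_rows(increments=[0,0,0,0,0,0,0,0,0,0,0,0,0,0,-15,0,0,0,-27,0,0,0,-30,0,0,0,-30,0,0,0,-30,0,0,0,-30,0,0,0,-20,0,0,0,0,0,0,0,0,0,0,0,0,0], fingers=0.5)

```text
clock: 60.42
position: [572.8, 139.1, 309.1]
tcp_rot: [-180.0, -0.0, 163.5]
contact_force: [-0.4, -0.3, -0.6]
opening: 42.7
gripper_force: 0.0
```

```bash
python3 see.py v12
python3 - <<'E'
from h import *
w=cv2.imread('pics/v12w.png');s=cv2.imread('pics/v12s.png');d=cv2.imread('pics/v12d.png')
o=np.zeros((600,800,3),np.uint8)
o[:400,:640]=crop(w,0,0,640,400,1.0)
o[400:600,:400]=cv2.resize(s[180:280,280:480],(400,200))
o[400:600,400:]=cv2.resize(d[190:290,220:420],(400,200))
cv2.imwrite('pics/v12.png',o)
E
```

```text
t 60.42 stand [-0.6  0.7] z 309.1 world [572.8 139.1 309.1] rot [-180.    -0.   163.5] F [-0.4 -0.3 -0.6] open 42.7 q [ -7.  18. -14.  91.   5.  71.  51.]
```

View pics/v12.png

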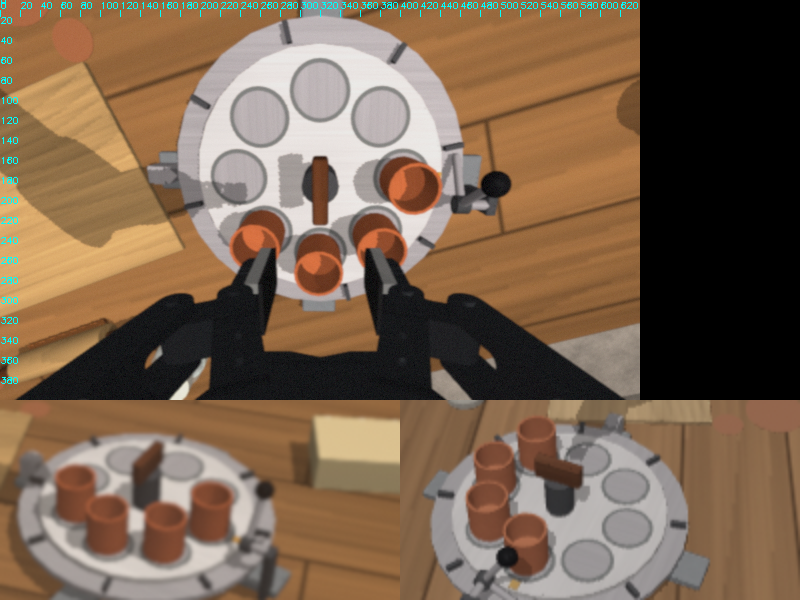

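All four stand upright on the wheel, the pawl is down (ball at wrist (496,184)), and the seat at the pointer (wrist (239,176)) is empty. I make one numeric check before handing in.

Run:
```python
from h import *
import pickle
o=pickle.load(open('pics/v12.pkl','rb'))
for p in [(320,90),(381,116.5),(259.5,117),(239,177)]:
    q=w2st(onz("wrist",p,50,o)); print("seat",q.round(1),np.degrees(np.arctan2(q[1],q[0])).round(1))
for p in [(415,189),(382,249),(319,273),(255,246)]:
    q=w2st(onz("wrist",p,112,o)); print("cup",q.round(1),np.hypot(*q).round(1),np.degrees(np.arctan2(q[1],q[0])).round(1))
```

```text
seat [-101.2   -1.7] -179.0
seat [-73.   69.8] 136.3
seat [-70.8 -72. ] -134.5
seat [   0.5 -100. ] -89.7
cup [-0.5 98.4] 98.4 90.3
cup [67.2 68.5] 96.0 45.5
cup [97.2 -0.4] 97.2 -0.2
cup [ 65.4 -70.9] 96.4 -47.3
```

```bash
python3 -c "
from bench import arm
print(arm.hand_in())"
```

```text
the job is handed in; nothing more can be done
None
```

I reset the turntable to home and loaded all four tumblers upright on consecutive seats. The wheel is four clicks from home, the pawl is down, and I handed the job in at about 60 s. I never touched the jar, rolling pin, brick or green look-alikes, and the hand-in returned no verdict.

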